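# Build up the sleeve stack on a leaning stub axle

## Robot

A 6-joint arm with a two-finger parallel gripper is mounted at the origin on a cart in front of the work surface, level with it; the furniture and walls round the work are solid. World frame = base frame: x ahead of the robot, y to its left, z up, the work surface at z = 0. Lengths are in m, angles in rad, forces in N, time in s.
With the tool pointing down it reaches from about 0.325 to 0.775 m from the base axis. Payload 9.3 kg.
Tool frame: the origin (TCP) lies on the centre line of the jaws, within the pads' length; the fingertips stand 11 mm ahead of it and the grasp point (between the pads) lies 8 mm behind it (arm.tip_reach is the distance from the TCP to the fingertips, in m); z points along the fingers, y is the line along which they close (so a half turn about z gives the same grasp; the last joint's range is limited). The gripper opens to 85 mm and grips with 20 to 120 N. Pads are 22 mm wide; open, the fingers measure 114 mm over their backs; the gripper's body (76 mm by 85 mm) begins 54 mm behind the grasp point. The pads swing forward as they close: fully open they stand 13 mm farther back than shut.
Start: joints at [-1.489, 0.259, 0.021, 1.334, 0, 1.418], TCP at [0.128, -0.535, 0.242] pointing down, gripper open.
Joint ranges: [-3.04, 3.04], [-0.91, 1.82], [-1.04, 1.36], [-1.92, 1.95], [-1.52, 1.45], [-3.14, 3.14]. Speed limits (rad/s): [2.22, 2.22, 2.79, 3.14, 3.14, 3.14].

## Interface

Orientations are given as a unit quaternion [w, x, y, z].
In Python, from cell import telemetry, cams, arm, models gives the robot as it stands.
- The arm moves only by the tool servo_tool, never from a script. Its arguments are lists of equal length, an entry for each row: "offset": the shift along the world's x, y, z each as a share of 0.25 m, from -1 to 1, a list of three; "spin": the turn about the world's z as a share of 90 degrees, from -1 to 1; "claw": the opening, from -1 (shut) to 1 (fully open), so that 0 is half open. In form: {"offset": [[tx, ty, tz], ...], "spin": [spin, ...], "claw": [claw, ...]}. A call has 1 to 12 rows; each row is the pose to reach, as a shift and turn from the pose commanded when the call began; what a row does not reach only later rows make up. A row lasts 1/10 s, in which the tool goes at most 50 mm and 8.59 degrees, less where a joint would pass 70% of its speed; a pose out of reach is approached as far as the arm can. A call with a number of a shift or a turn outside -1 to 1 is refused whole. A call with a gripper value outside its range is refused whole. The fingers move at their own pace and stop on an object; the grip force is fixed at half the most. Time passes only in rows, so rows that repeat a pose let the fingers close. It gives the time, the measured TCP pose, the force, the opening and the grip force at its end, in the units of the state.
- telemetry.observe(): the state, without advancing time (a new reading comes with each control period).
- cams.grab_frame(name): name is "scene" or "top"; returns a dict with "image" (400x640x3 uint8, blue, green, red), "depth" (400x640 float32, m along the optical axis (not along the pixel's ray), 0 where there is no reading), "mtx" (3x3 intrinsics, pixels), "eye" and "rotation" of the camera in the world. Camera axes: x right, y down, z forward; pixel columns grow to the right and rows downward; lengths in m; the calibration is good to about 2 mm. A picture is of the moment at which its call begins.
- arm.job_done(): hands the job in; it is judged then, once.
Trained networks look in the newest picture that a camera, given by its name, has taken for a name from the list of things; names that differ only in an ending like _2 or _b are one class to them, and where a whole thing is asked for, a point or a joint stands for the part that bears it (a point fixed in the world has none). Each returns a list of dicts, best first, with "score" (0 to 1); they miss things now and then, are a little off and sometimes report something else, mostly with a low value. They report only what shows in the picture. A call takes as long as a camera call.
- models.outline_of(camera, name): "mask" (400x640 bool, what is visible of it) and "bbox" ([left, top, right, bottom] in pixels, round what is visible of it).
The state is a dict: "time": time; "joint_pos": joint angles; "qd": joint speeds; "effort": joint torques, N m; "eef_pos": TCP position; "tcp_rot": TCP orientation; "contact_force": force on the tool from outside, world axes, zero at the start; "torque": the same for the moment, N m; "grip_width": opening from 0.0 (shut) to 1.0 (fully open); "grasp_force": force on a finger pad.
Only numpy, scipy, OpenCV 4.12 (cv2) and the standard library are available. Lean on these libraries where they do the work, as an engineer would, in place of code of your own. Each camera call takes 0.05 s, during which the arm holds its last target. There are 200 camera calls.

## Task

Build up the roller hub on the stub axle that leans on the blue stand: thread on the tall grey aluminium spacer first, then the black washer, then the brass bushing, each the same way up as it stands now and sitting squarely against the one below. Lower every part down the axle to its place and let go there rather than letting it drop, and leave the tin, the mug and the pliers where they are.

Things in the scene. Friction and masses are not known exactly. Their poses are not given: they have to be found in the camera images.
- axle: Fixed steel stub axle, 26 mm thick, 104 mm long from its seat, last 12 mm a cone down to 14 mm. Origin: centre of the seat's face, 75 mm above the bench; z runs up along the axle, leaning 30 degrees from vertical to its own -x side, roughly towards the robot; y is level. Seat disc 68 x 10 mm on a 42 mm column in line with it.
- stand: Fixed blue stand that carries the axle: foot plate 110 x 110 x 10 mm. Origin on the bench straight below the axle's origin; x, y along the plate's sides, the plate's centre 18 mm to +x. The axle leans towards its -x side.
- spacer: Loose grey aluminium tube, outside 56 mm, bore 30 mm, 70 mm long, 0.2 kg, standing upright on the bench. Origin: centre of its underside; z along its axis, up. First on the axle: its origin then lies at the axle's origin.
- washer: Loose thick black plastic washer, outside 64 mm, bore 30 mm, 14 mm thick, 0.15 kg, lying flat on the bench. Origin: centre of its underside; z along its axis, up. Second: its origin then lies 70 mm up the axle's z axis.
- bushing: Loose brass flanged bushing, 40 mm tall in all, bore 30 mm through; the flange at the bottom is 66 mm across and 8 mm thick, the body above it is 50 mm across; 0.22 kg; standing on its flange on the bench. Origin: centre of its underside; z along its axis, up. Third: its origin then lies 84 mm up the axle's z axis (it covers the axle's tip).
- tin: Bystander: round flat tin with a green lid, 66 mm across, 26 mm high; origin at the centre of its underside.
- mug: Bystander: pale grey-white enamel mug with a dark rim, 84 mm wide, 78 mm high; origin at the centre of its underside.
- pliers: Bystander: pliers with red grips lying flat, 174 x 42 x 13 mm; origin at the centre of its underside.

How it is judged:
On the way, in this order (a step that is already met when the one before it is completed fails the run):
1. the spacer stands on the axle's seat, released (x of spacer in the frame of axle between -0.005 and 0.005 m and y of spacer in the frame of axle between -0.005 and 0.005 m and z of spacer in the frame of axle between -0.004 and 0.004 m and angle between the z axis of spacer and the z axis of axle, either way round below 0.1 rad and contact force between spacer and the fingers below 0.1 N), for 0.2 s.
2. the washer lies on the spacer, on the axle, released (x of spacer in the frame of axle between -0.005 and 0.005 m and y of spacer in the frame of axle between -0.005 and 0.005 m and z of spacer in the frame of axle between -0.004 and 0.004 m and angle between the z axis of each of spacer, washer and the z axis of axle, either way round below 0.1 rad and x of washer in the frame of axle between -0.005 and 0.005 m and y of washer in the frame of axle between -0.005 and 0.005 m and z of washer in the frame of axle between 0.066 and 0.074 m and contact force between washer and the fingers below 0.1 N), for 0.2 s.
3. the bushing stands on the washer, on the axle, released (x of spacer in the frame of axle between -0.005 and 0.005 m and y of spacer in the frame of axle between -0.005 and 0.005 m and z of spacer in the frame of axle between -0.004 and 0.004 m and angle between the z axis of each of spacer, washer, bushing and the z axis of axle, either way round below 0.1 rad and x of washer in the frame of axle between -0.005 and 0.005 m and y of washer in the frame of axle between -0.005 and 0.005 m and z of washer in the frame of axle between 0.066 and 0.074 m and x of bushing in the frame of axle between -0.005 and 0.005 m and y of bushing in the frame of axle between -0.005 and 0.005 m and z of bushing in the frame of axle between 0.08 and 0.088 m and contact force between bushing and the fingers below 0.1 N), for 0.2 s.
At the end, for the whole second after the job is handed in: Spacer on the axle against the seat, washer on it (70 mm up the axle), bushing flange down on the washer (84 mm up); each within 4 mm along the axle, 5 mm across it in x and in y, and 0.1 rad of square; released and at rest (under 0.02 m/s) (x of spacer in the frame of axle between -0.005 and 0.005 m and y of spacer in the frame of axle between -0.005 and 0.005 m and z of spacer in the frame of axle between -0.004 and 0.004 m and angle between the z axis of each of spacer, washer, bushing and the z axis of axle, either way round below 0.1 rad and x of washer in the frame of axle between -0.005 and 0.005 m and y of washer in the frame of axle between -0.005 and 0.005 m and z of washer in the frame of axle between 0.066 and 0.074 m and x of bushing in the frame of axle between -0.005 and 0.005 m and y of bushing in the frame of axle between -0.005 and 0.005 m and z of bushing in the frame of axle between 0.08 and 0.088 m and linear speed of each of spacer, washer, bushing below 0.02 m/s); the robot touches nothing.
It fails at once if the spacer drops down the axle (faster than 0.45 m/s while on it) (x of spacer in the frame of axle between -0.008 and 0.008 m and y of spacer in the frame of axle between -0.008 and 0.008 m and z of spacer in the frame of axle between -0.01 and 0.1 m and linear speed of spacer above 0.45 m/s).
It fails at once if the washer drops down the axle (faster than 0.45 m/s while on it) (x of washer in the frame of axle between -0.008 and 0.008 m and y of washer in the frame of axle between -0.008 and 0.008 m and z of washer in the frame of axle between -0.01 and 0.1 m and linear speed of washer above 0.45 m/s).
It fails at once if the bushing drops down the axle (faster than 0.45 m/s while on it) (x of bushing in the frame of axle between -0.008 and 0.008 m and y of bushing in the frame of axle between -0.008 and 0.008 m and z of bushing in the frame of axle between -0.01 and 0.1 m and linear speed of bushing above 0.45 m/s).
It fails at once if the tin, the mug or the pliers are moved by more than 30 mm (distance of any of tin, mug, pliers from where it was at the start of the episode above 0.03 m).
It also fails if it takes over 69 s, if anything falls off the work surface, if the arm or the gripper's body presses on something with over 40 N, if the wrist force passes 120 N, or if a joint passes its speed limit or range.

## Working session

There is one attempt and no reset: what is moved stays moved. The work goes in short steps, Python scripts to look and compute and a tool call to move; the robot and the scene stay as the last step left them, time stands still between calls to the robot, and variables do not carry over. Pictures are saved under pics/ and viewed, at most 10 in all, crops included, and the job is handed in when it is done.

Besides the shell and the picture viewer there is one more tool, called after "Emit:" as name(argument=value, ...), one argument or row to a line, values as JSON. servo_tool: Moves the arm, as the interface text tells. Its arguments: {"type":"object","properties":{"offset":{"type":"array","items":{"type":"array","items":{"type":"number"}}},"spin":{"type":"array","items":{"type":"number"}},"claw":{"type":"array","items":{"type":"number"}}},"required":["offset","spin","claw"]}

```bash
mkdir -p pics
cat > h.py <<'E'
import numpy as np, cv2
from cell import telemetry, cams, arm, models
def cloud(f):
    d=f["depth"]; K=np.array(f["mtx"]); v,u=np.indices(d.shape)
    P=np.stack([(u-K[0,2])/K[0,0]*d,(v-K[1,2])/K[1,1]*d,d],-1)
    W=P@np.array(f["rotation"]).T+np.array(f["eye"]); W[d<=0]=np.nan
    return W
E
python3 - <<'E'
from h import *
s=telemetry.observe(); print({k:np.round(v,3).tolist() for k,v in s.items()}, arm.tip_reach)
for c in("scene","top"):
    f=cams.grab_frame(c); W=cloud(f); np.savez(c+".npz",W=W,img=f["image"],d=f["depth"],K=f["mtx"],eye=f["eye"],R=f["rotation"]); cv2.imwrite(f"pics/{c}0.png",f["image"])
    print(c,np.round(f["eye"],3),np.round(f["rotation"],3).tolist(),np.round(f["mtx"],1).tolist())
    for n in("axle","stand","spacer","washer","bushing","tin","mug","pliers"):
        for r in models.outline_of(c,n)[:2]:
            p=W[r["mask"]]; p=p[~np.isnan(p[:,0])]
            if len(p): print(n,round(r["score"],2),np.round(r["bbox"]),len(p),np.round(np.percentile(p,[2,50,98],axis=0),3).tolist())
E
```

```text
{'time': 0.0, 'joint_pos': [-1.489, 0.259, 0.021, 1.334, -0.0, 1.418], 'qd': [0.003, -0.001, -0.001, -0.001, 0.002, 0.001], 'effort': [0.002, -55.565, 34.453, 0.014, -0.0, -0.0], 'eef_pos': [0.128, -0.535, 0.242], 'tcp_rot': [-0.001, 0.993, 0.117, 0.0], 'contact_force': [-0.324, 0.673, -0.469], 'torque': [-0.015, 0.038, -0.0], 'grasp_force': 0.0, 'grip_width': 1.002} 0.011Traceback (most recent call last):
  File "<stdin>", line 4, in <module>
  File "h.py", line 6, in cloud
    W=P@np.array(f["rotation"]).T+np.array(f["eye"]); W[d<=0]=np.nan
      ~^~~~~~~~~~~~~~~~~~~~~~~~~~
ValueError: matmul: Input operand 1 has a mismatch in its core dimension 0, with gufunc signature (n?,k),(k,m?)->(n?,m?) (size 4 is different from 3)
```

Rotation is a quaternion.

```bash
sed -i 's/np.array(f\["rotation"\]).T/rot(f["rotation"]).T/; s/^def cloud/from scipy.spatial.transform import Rotation as Ro\ndef rot(q): return Ro.from_quat(np.roll(q,-1)).as_matrix()\ndef cloud/' h.py
python3 - <<'E'
from h import *
for c in("scene","top"):
    f=cams.grab_frame(c); W=cloud(f); np.savez(c+".npz",W=W,img=f["image"],d=f["depth"],K=f["mtx"],eye=f["eye"],R=rot(f["rotation"])); cv2.imwrite(f"pics/{c}0.png",f["image"])
    print(c,np.round(f["eye"],3),np.round(rot(f["rotation"]),3).tolist(),np.round(f["mtx"],1).tolist())
    for n in("axle","stand","spacer","washer","bushing","tin","mug","pliers"):
        for r in models.outline_of(c,n)[:2]:
            p=W[r["mask"]]; p=p[~np.isnan(p[:,0])]
            if r["score"]>.3: np.save(f"m_{c}_{n}.npy",r["mask"]) 
            if len(p): print(n,round(r["score"],2),np.round(r["bbox"]),len(p),np.round(np.percentile(p,[2,50,98],axis=0),3).tolist())
E
```

```text
scene [0.179 0.621 0.52 ] [[-0.909, -0.185, 0.374], [-0.417, 0.431, -0.8], [-0.013, -0.883, -0.469]] [[366.8, 0.0, 317.6], [0.0, 366.8, 197.0], [0.0, 0.0, 1.0]]
axle 0.65 [291. 152. 319. 189.] 530 [[0.568, -0.251, 0.057], [0.606, -0.21, 0.089], [0.648, -0.194, 0.166]]
axle 0.15 [273. 220. 297. 240.] 484 [[0.556, -0.073, 0.003], [0.581, -0.034, 0.026], [0.614, -0.014, 0.029]]
stand 0.56 [275. 150. 322. 210.] 1237 [[0.571, -0.27, 0.004], [0.614, -0.212, 0.035], [0.686, -0.17, 0.163]]
spacer 0.79 [369. 172. 390. 201.] 521 [[0.405, -0.466, 0.0], [0.428, -0.328, 0.047], [0.457, -0.319, 0.073]]
washer 0.66 [341. 206. 365. 221.] 280 [[0.432, -0.24, 0.001], [0.462, -0.207, 0.015], [0.491, -0.183, 0.017]]
bushing 0.68 [330. 221. 356. 247.] 560 [[0.411, -0.106, 0.002], [0.437, -0.069, 0.025], [0.468, -0.053, 0.042]]
tin 0.75 [273. 222. 300. 241.] 474 [[0.556, -0.074, 0.003], [0.58, -0.034, 0.026], [0.613, -0.014, 0.029]]
mug 0.86 [194. 207. 242. 249.] 1411 [[0.675, 0.003, 0.009], [0.708, 0.052, 0.053], [0.779, 0.083, 0.08]]
pliers 0.6 [373. 204. 424. 230.] 350 [[0.271, -0.269, 0.0], [0.351, -0
[... 371 characters left out ...]
.429, -0.35, 0.068], [0.454, -0.321, 0.073]]
washer 0.87 [333. 222. 353. 248.] 400 [[0.43, -0.244, -0.003], [0.458, -0.217, 0.013], [0.489, -0.188, 0.018]]
bushing 0.74 [279. 231. 306. 254.] 397 [[0.411, -0.115, 0.002], [0.441, -0.086, 0.035], [0.469, -0.056, 0.042]]
tin 0.87 [260. 174. 290. 199.] 507 [[0.555, -0.075, 0.019], [0.583, -0.047, 0.024], [0.612, -0.016, 0.029]]
mug 0.94 [221. 110. 256. 151.] 1002 [[0.673, 0.004, 0.024], [0.719, 0.045, 0.031], [0.752, 0.081, 0.079]]
pliers 0.8 [333. 254. 371. 315.] 566 [[0.267, -0.274, -0.0], [0.347, -0.235, 0.01], [0.405, -0.197, 0.015]]
pliers 0.53 [262. 174. 291. 201.] 526 [[0.555, -0.075, 0.013], [0.583, -0.047, 0.024], [0.614, -0.016, 0.029]]
```

View pics/scene0.png

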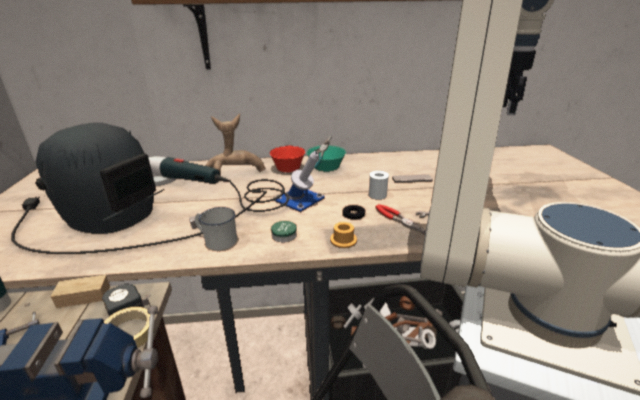

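View pics/top0.png

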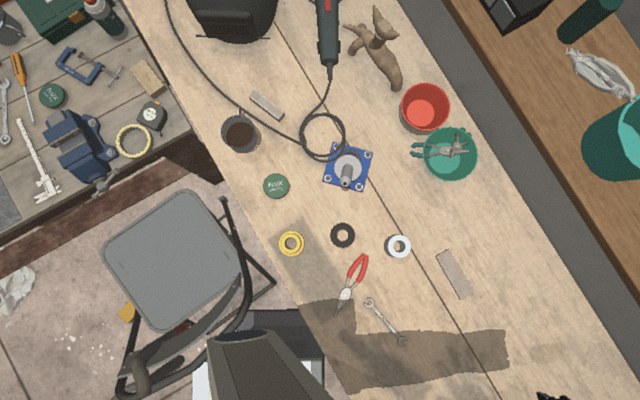

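```bash
cat > fit.py <<'E'
from h import *
from scipy.optimize import least_squares
def cyl(r,z,R,a,b):
    q=np.stack([r-R,np.abs(z-(a+b)/2)-(b-a)/2]); return np.minimum(q.max(0),0)+np.hypot(*np.maximum(q,0))
def ring(r,z,R0,R,a,b):
    q=np.stack([np.abs(r-(R+R0)/2)-(R-R0)/2,np.abs(z-(a+b)/2)-(b-a)/2]); return np.minimum(q.max(0),0)+np.hypot(*np.maximum(q,0))
def axframe(P,x,y,yaw,dz=0):
    A=Ro.from_euler('ZY',[yaw,-np.pi/6]); return (P-[x,y,.075+dz])@A.as_matrix()
def sd_axle(P,x,y,yaw,dz=0):
    L=axframe(P,x,y,yaw,dz); r=np.hypot(L[:,0],L[:,1]); z=L[:,2]
    cone=np.maximum(np.maximum((r-(.013-(z-.092)*.5))*.894,z-.104),.09-z)
    Q=(P-[x,y,0])@Ro.from_euler('z',yaw).as_matrix()
    b=np.abs(Q-[.018,0,.005])-[.055,.055,.005]; box=np.linalg.norm(np.maximum(b,0),axis=1)+np.minimum(b.max(1),0)
    return np.minimum.reduce([cyl(r,z,.013,0,.092),cone,cyl(r,z,.034,-.01,0),cyl(r,z,.021,-.09,-.01),box])
R3={'spacer':lambda r,z:ring(r,z,.015,.028,0,.07),'washer':lambda r,z:ring(r,z,.015,.032,0,.014),
 'bushing':lambda r,z:np.minimum(ring(r,z,.015,.033,0,.008),ring(r,z,.015,.025,0,.04))}
def fit(f,p0): return least_squares(f,p0,loss='soft_l1',f_scale=.002)
E
cat > run1.py <<'E'
from fit import *
D={c:np.load(c+'.npz')['W'].reshape(-1,3) for c in('scene','top')}
D['both']=np.vstack(list(D.values()))
for c,W in D.items():
    W=W[~np.isnan(W[:,0])]
    p=W[(np.hypot(W[:,0]-.61,W[:,1]+.215)<.075)&(W[:,2]>.012)&(W[:,2]<.18)]
    best=min((fit(lambda q:sd_axle(p,*q),[.62,-.22,y,0]) for y in(-.6,-.3,0,.3,.6)),key=lambda s:s.cost)
    print(c,'axle',len(p),np.round(best.x,4),np.round(np.median(np.abs(best.fun)),4))
    for n,g in(('spacer',(.43,-.348)),('washer',(.46,-.216)),('bushing',(.44,-.086))):
        p=W[(np.hypot(W[:,0]-g[0],W[:,1]-g[1])<.045)&(W[:,2]>.006)]
        s=fit(lambda q:R3[n](np.hypot(p[:,0]-q[0],p[:,1]-q[1]),p[:,2]-q[2]),[*g,0])
        print(c,n,len(p),np.round(s.x,4),np.round(np.median(np.abs(s.fun)),4))
E
python3 run1.py
```

```text
scene axle 1015 [ 0.6225 -0.2257 -0.2543  0.0018] 0.0013
scene spacer 485 [ 0.433  -0.3492  0.0019] 0.0009
scene washer 257 [ 0.462  -0.2155  0.0018] 0.0006
scene bushing 520 [ 0.4419 -0.0852  0.0016] 0.0006
top axle 981 [ 0.6177 -0.2183 -0.0439  0.0078] 0.0026
top spacer 443 [ 0.4305 -0.3485 -0.0005] 0.0007
top washer 374 [ 0.4585 -0.2159 -0.0005] 0.0013
top bushing 352 [ 4.402e-01 -8.460e-02 -3.000e-04] 0.0009
both axle 1996 [ 6.223e-01 -2.241e-01 -2.133e-01  5.000e-04] 0.0021
both spacer 928 [ 4.322e-01 -3.490e-01  4.000e-04] 0.0011
both washer 631 [ 0.4618 -0.2154  0.0005] 0.0013
both bushing 872 [ 0.4416 -0.0851  0.0007] 0.0009
```

```bash
cat > run2.py <<'E'
from fit import *
for c,dz in(('scene',.0018),('top',-.0004)):
    D=np.load(c+'.npz'); W=D['W'].reshape(-1,3); img=D['img']
    hsv=cv2.cvtColor(img,cv2.COLOR_BGR2HSV).reshape(-1,3).astype(int)
    W=W-[0,0,dz]
    ok=~np.isnan(W[:,0])&(np.hypot(W[:,0]-.62,W[:,1]+.22)<.1)
    blue=ok&(np.abs(hsv[:,0]-115)<14)&(hsv[:,1]>120)
    P=W[blue&(W[:,2]<.03)][:,:2].astype(np.float32)
    r=cv2.minAreaRect(P*1000); print(c,'plate',len(P),np.round(r[0],1),np.round(r[1],1),round(r[2],1))
    p=W[ok&(W[:,2]>.025)&(W[:,2]<.18)&(np.hypot(W[:,0]-.61,W[:,1]+.215)<.075)]
    sols=[fit(lambda q:sd_axle(p,*q),[.62,-.22,y]) for y in(-.6,-.3,0,.3)]
    for s in sorted(sols,key=lambda s:s.cost)[:2]: print(c,len(p),np.round(s.x,4),round(s.cost*1e3,4),np.round(np.median(np.abs(s.fun)),4))
    L=p[p[:,2]>.13]; print('tip region',np.round(L.mean(0),4),len(L))
E
python3 run2.py
```

```text
scene plate 388 [ 636.2 -219.7] [112.7 100.8] 75.0
scene 699 [ 0.6224 -0.2259 -0.2591] 2.7323 0.0008
scene 699 [ 0.6224 -0.2259 -0.2591] 2.7323 0.0008
tip region [ 0.5796 -0.2065  0.1494] 129
top plate 430 [ 636.  -229.8] [105.9 105.2] 74.0
top 752 [ 0.622  -0.2205 -0.1467] 4.6913 0.0016
top 752 [ 0.622  -0.2205 -0.1467] 4.6913 0.0016
tip region [ 0.5815 -0.2145  0.1555] 150
```

Emit:
servo_tool(
  offset=[
    [0.96,0.64,-0.16],
    [0.96,0.64,-0.16],
    [0.96,0.64,-0.16],
    [0.96,0.64,-0.16],
    [0.96,0.64,-0.16],
    [0.96,0.64,-0.16],
    [0.96,0.64,-0.16],
    [0.96,0.64,-0.16],
    [0.96,0.64,-0.16],
  ],
  spin=[-0.318,-0.318,-0.318,-0.318,-0.318,-0.318,-0.318,-0.318,-0.318],
  claw=[1,1,1,1,1,1,1,1,1],
)

```text
time: 1.85
eef_pos: [0.3675, -0.3754, 0.2024]
tcp_rot: [0.0, 0.991, -0.132, -0.0]
contact_force: [-0.5, 0.4, -0.0]
grip_width: 1.002
grasp_force: 0.0
```

Emit:
servo_tool(
  offset=[
    [0.259,0.106,-0.1],
    [0.259,0.106,-0.2],
    [0.259,0.106,-0.35],
    [0.259,0.106,-0.5],
    [0.259,0.106,-0.57],
    [0.259,0.106,-0.57],
    [0.259,0.106,-0.57],
    [0.259,0.106,-0.57],
    [0.259,0.106,-0.57],
    [0.259,0.106,-0.57],
    [0.259,0.106,-0.57],
    [0.259,0.106,-0.57],
  ],
  spin=[0,0,0,0,0,0,0,0,0,0,0,0],
  claw=[1,1,1,1,1,1,-1,-1,-1,-1,-1,-1],
)

```text
time: 3.05
eef_pos: [0.433, -0.3497, 0.062]
tcp_rot: [0.002, 0.991, -0.132, 0.001]
contact_force: [-2.1, -0.2, 5.8]
grip_width: 0.636
grasp_force: 62.2
```

Run:
```python
from h import *
s=telemetry.observe();print(np.round(s['eef_pos'],4),s['grip_width'],s['grasp_force'],np.round(s['contact_force'],1),arm.tip_reach)
```

```text
[ 0.433  -0.3497  0.062 ] 0.6358508644949585 62.16801010072231 [-2.1 -0.2  5.8] 0.011
```

Emit:
servo_tool(
  offset=[
    [0,0,0.15],
    [0,0,0.35],
    [0,0,0.55],
    [0,0,0.75],
    [0.1,0.1,0.83],
    [0.25,0.25,0.83],
    [0.4,0.4,0.83],
    [0.5,0.5,0.83],
    [0.545,0.55,0.83],
    [0.545,0.55,0.83],
    [0.545,0.55,0.83],
  ],
  spin=[0,0,0,0,0,0,0,0,0,0,0],
  claw=[-1,-1,-1,-1,-1,-1,-1,-1,-1,-1,-1],
)

```text
time: 4.15
eef_pos: [0.5686, -0.2112, 0.2677]
tcp_rot: [0.0, 0.991, -0.132, 0.0]
contact_force: [0.1, 0.5, -2.4]
grip_width: 0.633
grasp_force: 64.8
```

Run:
```python
from h import *
s=telemetry.observe();print(np.round(s['eef_pos'],4),s['grip_width'],s['grasp_force'],np.round(s['contact_force'],1),arm.tip_reach)
ims=[]
for c,(u,v) in(("scene",(312,150)),("top",(350,180))):
    f=cams.grab_frame(c); ims.append(cv2.resize(f["image"][v-50:v+50,u-65:u+65],(520,400),interpolation=cv2.INTER_CUBIC)[:, :390])
cv2.imwrite("pics/a1.png",np.hstack(ims))
```

```text
[ 0.5686 -0.2112  0.2677] 0.6332147261391747 64.79340869933367 [ 0.1  0.5 -2.4] 0.011
```

View pics/a1.png

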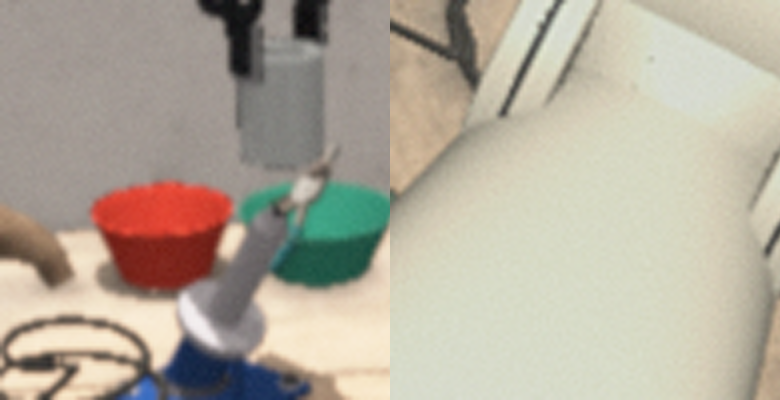

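Emit:
servo_tool(
  offset=[
    [0,0,-0.06],
    [0,0,-0.12],
    [0,0,-0.15],
    [0,0,-0.163],
    [0,0,-0.163],
    [0,0,-0.163],
  ],
  spin=[0,0,0,0,0,0],
  claw=[-1,-1,-1,-1,-1,-1],
)

```text
time: 4.85
eef_pos: [0.5689, -0.2113, 0.2272]
tcp_rot: [0.0, 0.991, -0.132, 0.0]
contact_force: [0.4, -0.5, -2.5]
grip_width: 0.635
grasp_force: 64.8
```

Emit:
servo_tool(
  offset=[
    [-0.02,0.005,-0.006],
    [-0.041,0.011,-0.014],
    [-0.06,0.016,-0.024],
    [-0.078,0.021,-0.035],
    [-0.095,0.026,-0.049],
    [-0.112,0.03,-0.063],
    [-0.121,0.033,-0.073],
    [-0.121,0.033,-0.073],
    [-0.121,0.033,-0.073],
  ],
  spin=[0,0,0,0,0,0,0,0,0],
  claw=[-1,-1,-1,-1,-1,-1,-1,-1,-1],
)

```text
time: 5.75
eef_pos: [0.5385, -0.2029, 0.2087]
tcp_rot: [0.0, 0.991, -0.132, 0.0]
contact_force: [0.4, -3.5, 6.0]
grip_width: 0.623
grasp_force: 62.5
```

```bash
cat > look.py <<'E'
from h import *
import sys
from fit import *
def tilt(n,Rout,h,c=None):
    f=cams.grab_frame("scene"); W=cloud(f); rs=models.outline_of("scene",n)
    return f,W,rs
def crop(f,name,u=312,v=150):
    cv2.imwrite(name,cv2.resize(f["image"][v-50:v+50,u-65:u+65],(520,400),interpolation=cv2.INTER_CUBIC))
E
python3 - <<'E'
from look import *
f,W,rs=tilt("spacer",0,0); crop(f,"pics/a2.png")
for r in rs[:2]:
    p=W[r["mask"]]; print(r["score"],r["bbox"],np.round(np.nanpercentile(p,[2,50,98],axis=0),3).tolist())
E
```

```text
0.93 [309.3, 132.9, 334.2, 162.5] [[0.518, -0.221, 0.154], [0.544, -0.186, 0.189], [0.58, -0.177, 0.221]]
```

View pics/a2.png

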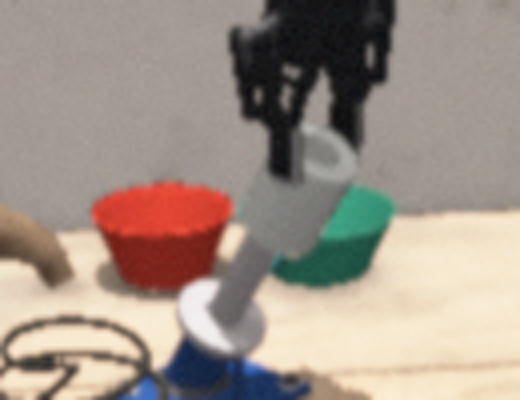

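Emit:
servo_tool(
  offset=[
    [0.013,-0.003,0.01],
    [0.026,-0.007,0.02],
    [0.026,-0.007,0.02],
    [0.045,-0.012,-0.014],
    [0.064,-0.017,-0.048],
    [0.083,-0.022,-0.083],
    [0.083,-0.022,-0.083],
    [0.083,-0.022,-0.083],
  ],
  spin=[0,0,0,0,0,0,0,0],
  claw=[-1,-1,-1,-1,-1,-1,-1,-1],
)

```text
time: 6.65
eef_pos: [0.5593, -0.208, 0.1869]
tcp_rot: [-0.0, 0.991, -0.132, -0.001]
contact_force: [0.3, -0.5, -2.5]
grip_width: 0.629
grasp_force: 63.3
```

```bash
cat >> look.py <<'E'
def fitpart(n,L,guess,Rr=.028):
    "axis fit: centre of underside + tilt about axle y, from scene cloud in outline"
    f=cams.grab_frame("scene"); W=cloud(f)-[0,0,.0018]; r=models.outline_of("scene",n)[0]
    m=cv2.erode(r["mask"].astype(np.uint8),np.ones((3,3)))>0
    p=W[m]; p=p[~np.isnan(p[:,0])]
    def g(q):
        A=Ro.from_euler('ZY',[-.265,-q[3]]).as_matrix(); l=(p-q[:3])@A
        return R3[n](np.hypot(l[:,0],l[:,1]),l[:,2])
    s=fit(g,[*guess,np.pi/6]); l=axframe(s.x[None,:3],.6222,-.2255,-.265)[0]
    print(n,round(r["score"],2),len(p),'underside',np.round(s.x[:3],4),'tilt deg',round(np.degrees(s.x[3]),1),'in axle frame',np.round(l,4),'med',np.round(np.median(abs(s.fun)),4))
    return f
E
python3 - <<'E'
from look import *
fitpart("spacer",0,[.595,-.22,.12])
E
```

```text
Traceback (most recent call last):
  File "look.py", line 11, in fitpart
    f=cams.grab_frame("scene"); W=cloud(f)-[0,0,.0018]; r=models.outline_of("scene",n)[0]
                                                          ~~~~~~~~~~~~~~~~~~~~~~~~~~~~^^^
IndexError: list index out of range
```

Emit:
servo_tool(
  offset=[
    [0.019,-0.005,-0.035],
    [0.039,-0.01,-0.069],
    [0.058,-0.016,-0.104],
    [0.077,-0.021,-0.139],
    [0.097,-0.026,-0.173],
    [0.116,-0.031,-0.208],
    [0.116,-0.031,-0.208],
    [0.116,-0.031,-0.208],
  ],
  spin=[0,0,0,0,0,0,0,0],
  claw=[-1,-1,-1,-1,-1,-1,-1,-1],
)

```text
time: 7.55
eef_pos: [0.5884, -0.2159, 0.1352]
tcp_rot: [-0.0, 0.991, -0.132, -0.0]
contact_force: [-0.7, -0.5, -3.8]
grip_width: 0.622
grasp_force: 63.5
```

```bash
sed -i 's/; r=models.outline_of("scene",n)\[0\]/; r=(models.outline_of("scene",n) or [dict(score=0,mask=np.linalg.norm(W-np.array(guess)-.03*np.array([-.48,.13,.87]),axis=-1)<.04)])[0]/' look.py
python3 - <<'E'
from look import *
s=telemetry.observe()
print(np.round(axframe(s['eef_pos'][None] if hasattr(s['eef_pos'],'shape') else np.array([s['eef_pos']]),.6222,-.2255,-.265),4),s['contact_force'])
fitpart("spacer",0,[.618,-.224,.082])
E
```

```text
[[-0.0003  0.0004  0.0697]] [-0.70183547 -0.48342109 -3.78394274]
spacer 0.33 455 underside [ 0.4342 -0.0743 -0.0305] tilt deg -1.8 in axle frame [-0.2442  0.0967  0.0191] med 0.0021
```

Emit:
servo_tool(
  offset=[
    [0.006,-0.0015,-0.0105],
    [0.0115,-0.003,-0.021],
    [0.0145,-0.004,-0.026],
    [0.016,-0.0045,-0.029],
    [0.0165,-0.0045,-0.03],
    [0.0165,-0.0045,-0.03],
  ],
  spin=[0,0,0,0,0,0],
  claw=[-1,-1,-1,-1,-1,-1],
)

```text
time: 8.25
eef_pos: [0.5911, -0.2165, 0.1299]
tcp_rot: [0.0, 0.991, -0.132, -0.001]
contact_force: [-14.5, 5.0, 16.9]
grip_width: 0.627
grasp_force: 65.7
```

Emit:
servo_tool(
  offset=[
    [-0.003,0.001,0.006],
    [-0.003,0.001,0.006],
    [-0.003,0.001,0.006],
    [-0.003,0.001,0.006],
    [-0.003,0.001,0.006],
  ],
  spin=[0,0,0,0,0],
  claw=[-1,0.3,0.4,0.6,0.8],
)

```text
time: 8.75
eef_pos: [0.5923, -0.2169, 0.1297]
tcp_rot: [0.0, 0.991, -0.132, 0.0]
contact_force: [-0.1, 0.1, 0.2]
grip_width: 0.905
grasp_force: 0.0
```

Run:
```python
from look import *
s=telemetry.observe(); print(axframe(np.array([s['eef_pos']]),.6222,-.2255,-.265),np.round(s['contact_force'],1),s['grip_width'],s['grasp_force'])
f=cams.grab_frame("scene"); crop(f,"pics/a3.png")
W=cloud(f)-[0,0,.0018]; W=W.reshape(-1,3); l=axframe(W,.6222,-.2255,-.265)
m=(np.hypot(l[:,0],l[:,1])<.04)&(l[:,2]>.005)&(l[:,2]<.1); p=W[m]
def g(q):
    A=Ro.from_euler('ZY',[-.265,-q[3]]).as_matrix(); k=(p-q[:3])@A
    L=axframe(p,.6222,-.2255,-.265)
    return np.minimum(R3['spacer'](np.hypot(k[:,0],k[:,1]),k[:,2]),np.abs(sd_axle(p,.6222,-.2255,-.265)))
s=fit(g,[.6222,-.2255,.075,np.pi/6]); print(m.sum(),axframe(s.x[None,:3],.6222,-.2255,-.265),np.degrees(s.x[3]),np.median(abs(s.fun)))
```

```text
[[0.00036431 0.00048634 0.06295528]] [-0.1  0.1  0.2] 0.9048040404134328 0.0
559 [[-0.00133509 -0.00029318  0.00043538]] 30.119260105412174 0.0008085504755709506
```

View pics/a3.png

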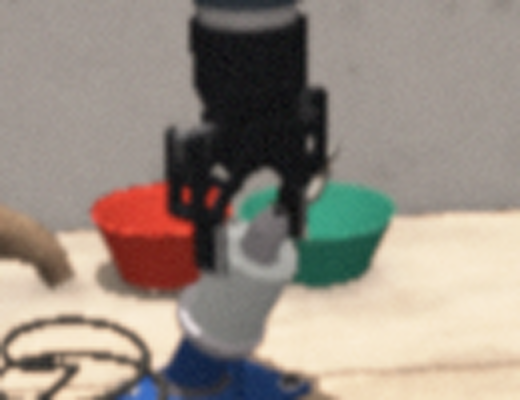

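Emit:
servo_tool(
  offset=[
    [0,0,0],
    [0,0,0.1],
    [0,0,0.25],
    [0,0,0.44],
    [-0.15,0,0.44],
    [-0.35,0.004,0.44],
    [-0.525,0.006,0.4],
    [-0.525,0.006,0.25],
    [-0.525,0.006,0.05],
    [-0.525,0.006,-0.1],
    [-0.525,0.006,-0.25],
    [-0.525,0.006,-0.35],
  ],
  spin=[0,0,0,0,0,0,0,0,0,0,0,0],
  claw=[1,1,1,1,1,1,1,1,1,1,1,1],
)

```text
time: 10.0
eef_pos: [0.4597, -0.2148, 0.0399]
tcp_rot: [-0.0, 0.991, -0.132, -0.001]
contact_force: [0.7, -0.3, -0.5]
grip_width: 1.0
grasp_force: 0.0
```

Run:
```python
from h import *
s=telemetry.observe();print(np.round(s['eef_pos'],4),s['grip_width'],np.round(s['contact_force'],1))
f=cams.grab_frame("scene");W=cloud(f)-[0,0,.0018];W=W.reshape(-1,3)
l=W[(abs(W[:,0]-.465)<.025)&(abs(W[:,1]+.2155)<.09)&(W[:,2]>.02)&(W[:,2]<.09)]
print(np.round(np.histogram(l[:,2],12)[1],3),np.histogram(l[:,2],12)[0],np.round(l[np.argsort(l[:,2])[:5]],3))
```

```text
[ 0.4597 -0.2148  0.0399] 1.0002029767390994 [ 0.7 -0.3 -0.5]
[0.04  0.045 0.049 0.053 0.057 0.061 0.065 0.069 0.073 0.077 0.082 0.086
 0.09 ] [ 8 17 17 23 21 22 19 22 23 18 10 21] [[ 0.454 -0.261  0.04 ]
 [ 0.469 -0.169  0.043]
 [ 0.481 -0.169  0.043]
 [ 0.472 -0.167  0.043]
 [ 0.449 -0.256  0.044]]
```

Emit:
servo_tool(
  offset=[
    [0.006,0,-0.06],
    [0.006,0,-0.1],
    [0.006,0,-0.115],
    [0.006,0,-0.115],
    [0.006,0,-0.115],
    [0.006,0,-0.115],
    [0.006,0,-0.115],
    [0.006,0,-0.115],
    [0.006,0,-0.115],
  ],
  spin=[0,0,0,0,0,0,0,0,0],
  claw=[1,1,1,1,0.7,-1,-1,-1,-1],
)

```text
time: 10.95
eef_pos: [0.4625, -0.2155, 0.0152]
tcp_rot: [0.001, 0.991, -0.132, 0.001]
contact_force: [-4.3, 3.1, 17.3]
grip_width: 0.709
grasp_force: 60.6
```

Run:
```python
from h import *
s=telemetry.observe();print(np.round(s['eef_pos'],4),s['grip_width'],s['grasp_force'],np.round(s['contact_force'],1))
f=cams.grab_frame("scene");W=cloud(f)-[0,0,.0018];W=W.reshape(-1,3)
l=W[(abs(W[:,0]-.462)<.02)&(abs(W[:,1]+.2)<.09)&(W[:,2]<.06)&(W[:,1]>-.185)&(W[:,2]>.004)]
print(np.round(l[np.argsort(l[:,2])[:8]],3))
```

```text
[ 0.4625 -0.2155  0.0152] 0.7085667312976116 60.612872522324324 [-4.3  3.1 17.3]
[[ 0.463 -0.184  0.005]
 [ 0.465 -0.182  0.006]
 [ 0.454 -0.184  0.007]
 [ 0.477 -0.182  0.009]
 [ 0.459 -0.182  0.01 ]
 [ 0.452 -0.185  0.011]
 [ 0.462 -0.18   0.011]
 [ 0.467 -0.178  0.011]]
```

Emit:
servo_tool(
  offset=[
    [0,0,0.15],
    [0,0,0.35],
    [0,0,0.55],
    [0,0,0.75],
    [0.1,0.003,0.86],
    [0.25,0.01,0.86],
    [0.4,0.015,0.86],
    [0.431,0.015,0.86],
    [0.431,0.015,0.8],
    [0.431,0.015,0.78],
    [0.431,0.015,0.78],
  ],
  spin=[0,0,0,0,0,0,0,0,0,0,0],
  claw=[-1,-1,-1,-1,-1,-1,-1,-1,-1,-1,-1],
)

```text
time: 12.1
eef_pos: [0.569, -0.2113, 0.2077]
tcp_rot: [-0.0, 0.991, -0.132, -0.001]
contact_force: [0.7, 0.0, -1.8]
grip_width: 0.706
grasp_force: 65.1
```

Run:
```python
from look import *
s=telemetry.observe();e=s['eef_pos'];print(np.round(e,4),s['grip_width'],s['grasp_force'],np.round(s['contact_force'],1))
f=cams.grab_frame("scene");W=cloud(f)-[0,0,.0018];W=W.reshape(-1,3)
r=models.outline_of("scene","washer"); print([(x['score'],x['bbox']) for x in r])
p=W[np.linalg.norm(W-np.array(e)+[0,0,.012],axis=1)<.036]; p=p[(p[:,2]<e[2]+.001)]
g=lambda q:R3['washer'](np.hypot(p[:,0]-q[0],p[:,1]-q[1]),p[:,2]-q[2])
s=fit(g,[e[0],e[1],e[2]-.015]);print(len(p),np.round(s.x-np.array(e),4),np.median(abs(s.fun)))
crop(f,"pics/a4.png")
```

```text
[ 0.569  -0.2113  0.2077] 0.7056368286400327 65.1009835023433 [ 0.7  0.  -1.8]
[(0.48, [305.8, 134.6, 329.5, 147.2])]
243 [-0.0008 -0.0003 -0.0161] 0.0007066490790728578
```

View pics/a4.png

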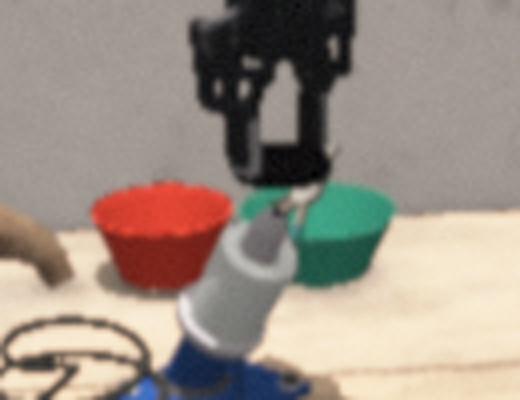

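Emit:
servo_tool(
  offset=[
    [0,0,-0.05],
    [0,0,-0.09],
    [0,0,-0.11],
    [-0.003,0.001,-0.12],
    [-0.006,0.002,-0.13],
    [-0.009,0.003,-0.145],
    [-0.011,0.003,-0.155],
    [-0.011,0.003,-0.165],
    [-0.011,0.003,-0.165],
  ],
  spin=[0,0,0,0,0,0,0,0,0],
  claw=[-1,-1,-1,-1,-1,-1,-1,-1,-1],
)

```text
time: 13.1
eef_pos: [0.5686, -0.2115, 0.1689]
tcp_rot: [0.001, 0.991, -0.132, 0.003]
contact_force: [4.2, -0.4, 8.7]
grip_width: 0.7
grasp_force: 74.0
```

```bash
cat >> look.py <<'E'
def held(n,lo,hi,rad=.05):
    "fit tilt and place of a part near the tool; points below TCP+hi and not on the axle"
    s=telemetry.observe();e=np.array(s['eef_pos'])
    print('tcp',np.round(e,4),'axle frame',np.round(axframe(e[None],.6222,-.2255,-.265)[0],4),'F',np.round(s['contact_force'],1),round(s['grip_width'],3),round(s['grasp_force'],1))
    f=cams.grab_frame("scene");W=cloud(f)-[0,0,.0018];W=W.reshape(-1,3)
    p=W[(np.linalg.norm(W-e,axis=1)<rad)&(W[:,2]<e[2]+hi)]
    L=axframe(p,.6222,-.2255,-.265); p=p[(np.hypot(L[:,0],L[:,1])>.0145)|(L[:,2]>.105)]; L=axframe(p,.6222,-.2255,-.265); 
    p=p[~((np.hypot(L[:,0],L[:,1])<.0305)&(L[:,2]<.0715))]
    def g(q):
        k=(p-q[:3])@Ro.from_euler('ZY',[-.265,-q[3]]).as_matrix(); return R3[n](np.hypot(k[:,0],k[:,1]),k[:,2])
    for t in(0,.5):
        s=fit(g,[*(e+[0,0,lo]),t])
        print(n,len(p),'axle frame',np.round(axframe(s.x[None,:3],.6222,-.2255,-.265)[0],4),'tilt',round(np.degrees(s.x[3]),1),'cost',round(s.cost*1e4,2))
    return f
E
python3 - <<'E'
from look import *
f=held('washer',-.015,.003); crop(f,"pics/a5.png")
E
```

```text
tcp [ 0.5686 -0.2115  0.1689] axle frame [-0.001  -0.0005  0.109 ] F [ 4.2 -0.4  8.7] 0.7 74.0
washer 247 axle frame [-0.0035  0.0002  0.0946] tilt 22.2 cost 8.58
washer 247 axle frame [-0.0035  0.0002  0.0946] tilt 22.2 cost 8.58
```

View pics/a5.png

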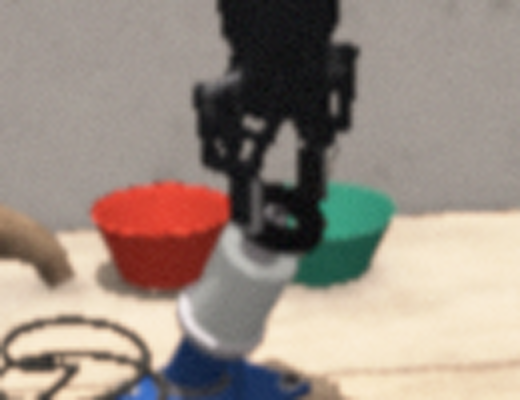

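Emit:
servo_tool(
  offset=[
    [0.01,-0.003,0.004],
    [0.02,-0.005,-0.013],
    [0.03,-0.008,-0.03],
    [0.04,-0.011,-0.045],
    [0.048,-0.013,-0.058],
    [0.048,-0.013,-0.058],
  ],
  spin=[0,0,0,0,0,0],
  claw=[-1,-1,-1,-1,-1,-1],
)

```text
time: 13.75
eef_pos: [0.5804, -0.2144, 0.152]
tcp_rot: [0.0, 0.991, -0.132, 0.001]
contact_force: [6.9, -1.4, 1.5]
grip_width: 0.709
grasp_force: 73.0
```

Run:
```python
from look import *
f=held('washer',-.015,.003)
```

```text
tcp [ 0.5804 -0.2144  0.152 ] axle frame [ 0.001  -0.0003  0.0883] F [ 6.9 -1.4  1.5] 0.709 73.0
washer 197 axle frame [-0.0008  0.0014  0.0753] tilt 25.8 cost 5.14
washer 197 axle frame [-0.0008  0.0014  0.0753] tilt 25.8 cost 5.14
```

Emit:
servo_tool(
  offset=[
    [0.006,-0.0015,-0.01],
    [0.01,-0.003,-0.0175],
    [0.0135,-0.004,-0.024],
    [0.017,-0.0045,-0.03],
    [0.02,-0.005,-0.036],
    [0.02,-0.005,-0.036],
  ],
  spin=[0,0,0,0,0,0],
  claw=[-1,-1,-1,-1,-1,-1],
)

```text
time: 14.4
eef_pos: [0.582, -0.2151, 0.1469]
tcp_rot: [0.001, 0.991, -0.132, -0.001]
contact_force: [-18.9, 4.7, 37.4]
grip_width: 0.707
grasp_force: 84.7
```

Run:
```python
from look import *
f=held('washer',-.015,.003)
```

```text
tcp [ 0.582  -0.2151  0.1469] axle frame [-0.     -0.0005  0.083 ] F [-18.9   4.7  37.4] 0.707 84.7
washer 193 axle frame [-0.0109  0.001   0.0719] tilt 2.4 cost 7.86
washer 193 axle frame [-0.0004  0.0009  0.0718] tilt 34.2 cost 2.76
```

Emit:
servo_tool(
  offset=[
    [-0.004,0.001,0.007],
    [-0.007,0.002,0.013],
    [-0.007,0.002,0.013],
    [-0.007,0.002,0.013],
    [-0.007,0.002,0.013],
    [-0.007,0.002,0.013],
    [-0.007,0.002,0.013],
  ],
  spin=[0,0,0,0,0,0,0],
  claw=[-1,-1,0.42,0.5,0.7,0.9,1],
)

```text
time: 15.15
eef_pos: [0.5821, -0.2146, 0.1461]
tcp_rot: [-0.0, 0.991, -0.132, -0.001]
contact_force: [0.4, -0.4, 0.2]
grip_width: 1.002
grasp_force: 0.0
```

Run:
```python
from look import *
f=held('washer',-.015,.003); crop(f,"pics/a6.png")
```

```text
tcp [ 0.5821 -0.2146  0.1461] axle frame [-0.0004 -0.      0.0824] F [ 0.4 -0.4  0.2] 1.002 0.0
washer 190 axle frame [-0.001  -0.0003  0.0703] tilt 32.5 cost 4.61
washer 190 axle frame [-0.001  -0.0003  0.0703] tilt 32.5 cost 4.61
```

View pics/a6.png

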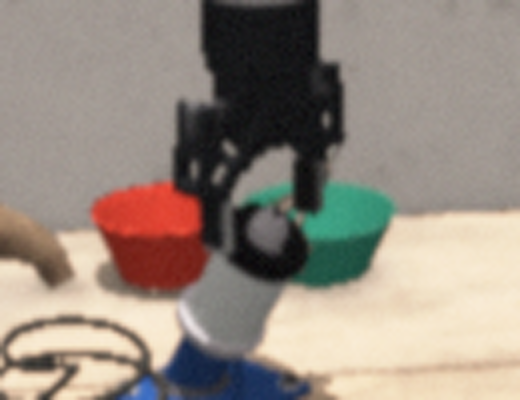

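Emit:
servo_tool(
  offset=[
    [0,0,0.1],
    [0,0,0.28],
    [0,0,0.4],
    [-0.1,0.09,0.4],
    [-0.24,0.22,0.4],
    [-0.38,0.35,0.4],
    [-0.5,0.46,0.4],
    [-0.562,0.518,0.4],
    [-0.562,0.518,0.25],
    [-0.562,0.518,0.1],
    [-0.562,0.518,0],
    [-0.562,0.518,0],
  ],
  spin=[0,0,0,0,0,0,0,0,0,0,0,0],
  claw=[1,1,1,1,1,1,1,1,1,1,1,1],
)

```text
time: 16.4
eef_pos: [0.44, -0.0845, 0.1442]
tcp_rot: [-0.001, 0.991, -0.132, -0.003]
contact_force: [-0.3, 1.1, 0.0]
grip_width: 0.996
grasp_force: 0.0
```

Emit:
servo_tool(
  offset=[
    [0.004,-0.002,-0.15],
    [0.004,-0.002,-0.3],
    [0.004,-0.002,-0.42],
    [0.004,-0.002,-0.473],
    [0.004,-0.002,-0.473],
    [0.004,-0.002,-0.473],
    [0.004,-0.002,-0.473],
    [0.004,-0.002,-0.473],
    [0.004,-0.002,-0.473],
    [0.004,-0.002,-0.473],
    [0.004,-0.002,-0.473],
  ],
  spin=[0,0,0,0,0,0,0,0,0,0,0],
  claw=[1,1,1,1,1,0.7,-1,-1,-1,-1,-1],
)

```text
time: 17.5
eef_pos: [0.4438, -0.0862, 0.0304]
tcp_rot: [0.0, 0.991, -0.132, 0.002]
contact_force: [-2.9, 0.8, 12.0]
grip_width: 0.565
grasp_force: 59.6
```

Emit:
servo_tool(
  offset=[
    [0,0,0.15],
    [0,0,0.35],
    [0,0,0.55],
    [0,0,0.75],
    [0.06,-0.06,0.9],
    [0.18,-0.18,0.9],
    [0.3,-0.3,0.9],
    [0.42,-0.42,0.9],
    [0.511,-0.504,0.9],
    [0.511,-0.504,0.8],
    [0.511,-0.504,0.8],
    [0.511,-0.504,0.8],
  ],
  spin=[0,0,0,0,0,0,0,0,0,0,0,0],
  claw=[-1,-1,-1,-1,-1,-1,-1,-1,-1,-1,-1,-1],
)

```text
time: 18.7
eef_pos: [0.57, -0.2114, 0.229]
tcp_rot: [-0.0, 0.991, -0.132, -0.001]
contact_force: [-0.1, 0.4, -1.7]
grip_width: 0.569
grasp_force: 63.8
```

Run:
```python
from look import *
f=held('bushing',-.03,.008)
```

```text
tcp [ 0.57   -0.2114  0.229 ] axle frame [ 0.0301 -0.      0.1604] F [-0.1  0.4 -1.7] 0.569 63.8
bushing 362 axle frame [0.013  0.001  0.1344] tilt -0.6 cost 7.83
bushing 362 axle frame [0.0076 0.0088 0.1348] tilt 1.4 cost 7.77
```

Emit:
servo_tool(
  offset=[
    [0,0,-0.06],
    [0,0,-0.11],
    [0,0,-0.133],
    [0,0,-0.133],
    [-0.01,0.0025,-0.14],
    [-0.019,0.005,-0.147],
    [-0.036,0.01,-0.162],
    [-0.05,0.014,-0.181],
    [-0.056,0.015,-0.191],
    [-0.062,0.017,-0.196],
    [-0.062,0.017,-0.196],
  ],
  spin=[0,0,0,0,0,0,0,0,0,0,0],
  claw=[-1,-1,-1,-1,-1,-1,-1,-1,-1,-1,-1],
)

```text
time: 19.85
eef_pos: [0.5567, -0.2087, 0.182]
tcp_rot: [0.001, 0.991, -0.132, 0.003]
contact_force: [4.9, -4.1, 7.0]
grip_width: 0.561
grasp_force: 60.5
```

Run:
```python
from look import *
f=held('bushing',-.03,.008); crop(f,"pics/a7.png")
```

```text
tcp [ 0.5567 -0.2087  0.182 ] axle frame [-0.005  -0.001   0.1264] F [ 4.9 -4.1  7. ] 0.561 60.5
bushing 424 axle frame [-0.0089  0.0076  0.0908] tilt 17.1 cost 17.44
bushing 424 axle frame [-0.0104  0.0065  0.0939] tilt 29.1 cost 17.11
```

View pics/a7.png

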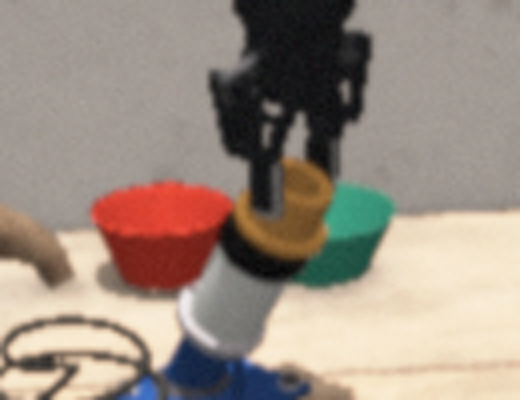

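Emit:
servo_tool(
  offset=[
    [0.009,-0.001,0.005],
    [0.018,-0.002,0.01],
    [0.018,-0.002,0.01],
    [0.025,-0.004,-0.004],
    [0.033,-0.006,-0.018],
    [0.033,-0.006,-0.018],
    [0.033,-0.006,-0.018],
  ],
  spin=[0,0,0,0,0,0,0],
  claw=[-1,-1,-1,-1,-1,-1,-1],
)

```text
time: 20.6
eef_pos: [0.5644, -0.2098, 0.175]
tcp_rot: [0.001, 0.991, -0.132, 0.001]
contact_force: [6.8, -4.4, 1.3]
grip_width: 0.56
grasp_force: 62.2
```

Run:
```python
from look import *
f=held('bushing',-.03,.008)
```

```text
tcp [ 0.5644 -0.2098  0.175 ] axle frame [-0.0019  0.      0.1165] F [ 6.8 -4.4  1.3] 0.56 62.2
bushing 439 axle frame [-0.0015  0.0011  0.0848] tilt 27.6 cost 11.17
bushing 439 axle frame [-0.0082  0.0066  0.084 ] tilt 30.2 cost 11.85
```

Emit:
servo_tool(
  offset=[
    [0.006,-0.0015,-0.005],
    [0.01,-0.002,-0.012],
    [0.013,-0.003,-0.018],
    [0.015,-0.003,-0.022],
    [0.015,-0.003,-0.022],
  ],
  spin=[0,0,0,0,0],
  claw=[-1,-1,-1,-1,-1],
)

```text
time: 21.15
eef_pos: [0.5645, -0.2096, 0.172]
tcp_rot: [0.001, 0.991, -0.133, -0.001]
contact_force: [-20.7, 2.7, 29.2]
grip_width: 0.561
grasp_force: 64.2
```

Run:
```python
from look import *
f=held('bushing',-.03,.008)
```

```text
tcp [ 0.5645 -0.2096  0.172 ] axle frame [-0.0033  0.0003  0.114 ] F [-20.7   2.7  29.2] 0.561 64.2
bushing 431 axle frame [-0.0015  0.0008  0.0829] tilt 30.1 cost 10.76
bushing 431 axle frame [-0.0081  0.0069  0.0817] tilt 31.6 cost 11.8
```

Emit:
servo_tool(
  offset=[
    [-0.005,0.001,0.007],
    [-0.01,0.002,0.013],
    [-0.01,0.002,0.013],
    [-0.01,0.002,0.013],
    [-0.01,0.002,0.013],
    [-0.01,0.002,0.013],
    [-0.01,0.002,0.013],
  ],
  spin=[0,0,0,0,0,0,0],
  claw=[-1,-1,0.15,0.25,0.45,0.7,1],
)

```text
time: 21.9
eef_pos: [0.5645, -0.2091, 0.1724]
tcp_rot: [-0.0, 0.991, -0.132, -0.0]
contact_force: [-0.4, 0.3, 1.0]
grip_width: 0.985
grasp_force: 0.0
```

Emit:
servo_tool(
  offset=[
    [0,0,0],
    [0,0,0.05],
    [0,0,0.15],
    [0,0,0.3],
    [0,0,0.45],
    [-0.1,0,0.5],
    [-0.25,0,0.5],
    [-0.4,0,0.5],
    [-0.5,0,0.5],
    [-0.5,0,0.5],
    [-0.5,0,0.5],
  ],
  spin=[0,0,0,0,0,0,0,0,0,0,0],
  claw=[1,1,1,1,1,1,1,1,1,1,1],
)

```text
time: 23.0
eef_pos: [0.4395, -0.2094, 0.2991]
tcp_rot: [0.0, 0.991, -0.132, 0.001]
contact_force: [0.2, -1.2, 0.6]
grip_width: 0.998
grasp_force: 0.0
```

Run:
```python
from look import *
f=cams.grab_frame("scene"); crop(f,"pics/a8.png")
W=(cloud(f)-[0,0,.0018]).reshape(-1,3); L=axframe(W,.6222,-.2255,-.265); r=np.hypot(L[:,0],L[:,1])
for n,a,b,ro,z in(('spacer',.005,.065,.032,0),('washer',.068,.084,.037,.07),('bushing',.086,.13,.038,.084)):
    p=L[(r<ro)&(L[:,2]>a)&(L[:,2]<b)]
    def g(q):
        k=(p-[q[0],q[1],q[2]])@Ro.from_euler('y',q[3]).as_matrix(); return R3[n](np.hypot(k[:,0],k[:,1]),k[:,2])
    s=fit(g,[0,0,z,0]); print(n,len(p),np.round(s.x,4),np.median(abs(s.fun)))
print(telemetry.observe()['eef_pos'],telemetry.observe()['contact_force'])
```

```text
spacer 317 [-0.0011 -0.     -0.0061 -0.005 ] 0.0006754163569572761
washer 77 [-0.0017 -0.0005  0.0707  0.0178] 0.0005362940659518686
bushing 455 [-0.0017  0.0001  0.0839 -0.0061] 0.0006464671928588048
[ 0.4399559  -0.20946713  0.29861594] [-0.44624201 -0.20708612 -0.13142393]
```

View pics/a8.png

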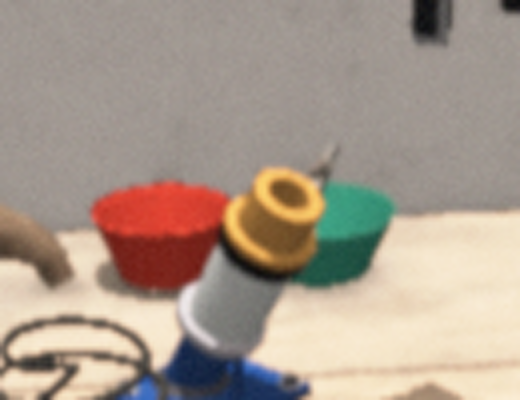

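The stack is square and complete (bushing at crop (275,220), washer under it and spacer on the seat), and the arm is clear. The spacer's fitted z doesn't count, because its end faces are hidden; the washer's height of 70.7 mm shows the spacer is seated.

```bash
python3 -c "
from cell import arm; print(arm.job_done())"
```

```text
the job is handed in; nothing more can be done
None
```

The spacer, washer and bushing are threaded on the axle in that order, released and sitting square in the last camera check; the tin, mug and pliers were not touched, and the job is handed in (no verdict was returned).

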